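Load the ring weights and index the rail carrier

TASK

Load the carrier on the small indexing rail: lower the wide steel ring weight and then the narrower one down the carrier's post, without dropping them, until each lies fully home. Then push the loaded carrier along its rail to the next station, the middle one, so that it clicks into that detent without running past it. Leave the crucible, the rubber stopper and the conical flask where they stand.

Things in the scene. Friction and masses are not known exactly. Their poses are not given: they have to be found in the camera images.
- rail: Fixed aluminium rail, base 70 x 370 x 12 mm, its length along its own y (roughly from the robot's right to its left); origin under its centre. Guide strips and dark end stops on it, none above 28 mm. Three stations, 90 mm apart, each marked by a pair of cross pins on the centre line and a small steel tab on either side.
- carrier (a joint): Carrier travel along the rail's +y, m: 0 = seated at station 1 (start, right-hand one), 0.09 = station 2 (middle), 0.18 = station 3; range -0.015 to 0.21. A spring plunger needs 5 to 9 N to leave or enter a station, 1 N between. Released within 6 mm of a station it is drawn to its centre; 7 mm past the centre is the crest where it escapes. It cannot lift off or turn. 0.5 kg.
- post_base (a point): Foot of the carrier's post, at the centre of the carrier's flat top, 48 mm above the bench; moves with the carrier, axes parallel to the rail's. The post is upright, 14 mm thick, 45 mm tall, with a tapered tip. The carrier is an aluminium plate 90 mm across the rail and 100 mm along it, from 34 to 48 mm above the bench.
- push_face (a point): Centre of the outer face of the carrier's upright push plate, 50 mm from the post on the rail's -y end, 55 mm above the bench. The face is flat, 90 mm wide across the rail, from 34 to 70 mm above the bench, and looks along the rail's -y; the plate is 8 mm thick. Pushing here towards +y moves the carrier to the next station. A tall retort stand is behind the right end of the rail.
- station_1 (a point): Where post_base is when the carrier is seated at station 1 (the start).
- station_2 (a point): Where post_base is when the carrier is seated at station 2, the goal.
- station_3 (a point): Where post_base is when the carrier is seated at station 3, one too far.
- ring_wide: Wide steel ring weight, outside diameter 54 mm, bore 20 mm, height 14 mm, about 0.15 kg, lying flat on the bench; origin at the centre of its underside, z up.
- ring_narrow: Narrower steel ring weight, outside diameter 38 mm, bore 20 mm, height 18 mm, about 0.09 kg, lying flat on the bench; origin at the centre of its underside, z up. It belongs on top of the wide one.
- crucible: White porcelain crucible, 40 mm wide, 34 mm high; bystander; origin at the centre of its underside.
- rubber_stopper: Brown-red rubber stopper, 29 mm wide, 26 mm high; bystander; origin at the centre of its underside.
- conical_flask: Glass conical flask, 68 mm wide, 129 mm high, behind the rail; bystander; origin at the centre of its underside.

How it is judged (in metres and radians):
On the way, in this order (a step that is already met when the one before it is completed fails the run):
1. the wide ring lies fully home on the carrier, released, with the carrier still at station 1 (horizontal distance between ring_wide and post_base below 0.006 m and z of ring_wide in the frame of post_base between -0.004 and 0.004 m and angle between ring_wide's own z axis and vertical below 0.1 rad and contact force between the fingers and ring_wide below 0.1 N and value of joint carrier below 0.012 m), for 0.2 s.
2. the narrower ring lies fully home on the wide one, released, with the carrier still at station 1 (all of step 1 and horizontal distance between ring_narrow and post_base below 0.006 m and z of ring_narrow in the frame of post_base between 0.01 and 0.018 m and angle between ring_narrow's own z axis and vertical below 0.1 rad and contact force between the fingers and ring_narrow below 0.1 N), for 0.2 s.
3. the carrier rests in the detent of the middle station with both rings home (horizontal distance between each of ring_wide, ring_narrow and post_base below 0.006 m and z of ring_wide in the frame of post_base between -0.004 and 0.004 m and angle between each of ring_wide, ring_narrow's own z axis and vertical below 0.1 rad and z of ring_narrow in the frame of post_base between 0.01 and 0.018 m and value of joint carrier between 0.087 and 0.093 m), for 0.2 s.
At the end, for the whole second after the job is handed in: The carrier rests within 3 mm of the middle station (joint 0.087 to 0.093), the wide ring flat on the carrier around the post and the narrower ring flat on top of it (each within 4 mm of its home height, 6 mm of the post's axis and 0.1 rad of level), released and at rest (all of step 3 and contact force between the fingers and ring_wide below 0.1 N and contact force between the fingers and ring_narrow below 0.1 N and velocity of joint carrier between -0.005 and 0.005 m/s and linear speed of each of ring_wide, ring_narrow below 0.02 m/s); the robot touches nothing.
It fails at once if the carrier runs past the middle station by more than 11 mm (value of joint carrier above 0.101 m).
It fails at once if a ring is dropped down the post (faster than 0.6 m/s on it) ((horizontal distance between ring_wide and post_base below 0.012 m and z of ring_wide in the frame of post_base between 0 and 0.045 m and linear speed of ring_wide above 0.6 m/s) or (horizontal distance between ring_narrow and post_base below 0.012 m and z of ring_narrow in the frame of post_base between 0 and 0.045 m and linear speed of ring_narrow above 0.6 m/s)).
It fails at once if a bystander is moved by more than 20 mm (distance of any of crucible, rubber_stopper, conical_flask from where it was at the start of the episode above 0.02 m).
It also fails if it takes over 69 s, if anything falls off the work surface, if the arm or the gripper's body presses on something with over 40 N, if the wrist force passes 120 N, or if a joint passes its speed limit or range.

ROBOT

A 6-joint arm with a two-finger parallel gripper is mounted at the origin on a cart in front of the work surface, level with it; the furniture and walls round the work are solid. World frame = base frame: x ahead of the robot, y to its left, z up, the work surface at z = 0. Lengths are in m, angles in degrees, forces in N, time in s.
With the tool pointing down it reaches from about 0.35 to 0.925 m from the base axis. Payload 6.4 kg.
Tool frame: the origin (TCP) lies midway between the tips of the shut fingers; the grasp point (between the pads) lies 19 mm behind it; z points along the fingers, y is the line along which they close (so a half turn about z gives the same grasp; the last joint's range is limited). The gripper opens to 85 mm and grips with 20 to 120 N. Pads are 22 mm wide; open, the fingers measure 114 mm over their backs; the gripper's body (76 mm by 85 mm) begins 54 mm behind the grasp point. The pads swing forward as they close: fully open they stand 13 mm farther back than shut.
Start: joints at [-80.621, 14.043, 89.255, -0, 76.702, -9.975], TCP at [0.215, -0.613, 0.231] pointing down, gripper open.
Joint ranges: [-179.41, 179.41], [-58.25, 129.5], [7.25, 145.43], [-54.29, 234.29], [11.92, 165.04], [-157.13, 157.13]. Speed limits (degrees/s): [147.25, 147.25, 180, 180, 180, 180].

INTERFACE

Orientations are given as a 3x3 rotation matrix whose columns are the frame's x, y, z axes.
In Python, from cell import robot, optics, readout, sign_off gives the robot as it stands (robot), with the cameras (optics), the readings (readout) and the job as plain functions.
- The arm moves only by the shell command python3 shift.py 'ROWS' [FORCE]. ROWS is rows parted by semicolons, their numbers by spaces, 1 to 12 of them, each of 7 numbers: dx, dy, dz in m, then a rotation vector rx, ry, rz in degrees, then the finger opening in m; each row is the pose to reach, as a shift and turn from the pose commanded when the command began, along the tool's axes at that moment; what a row does not reach only later rows make up. A row lasts 1/10 s, in which the tool goes at most 0.05 m and 8.59 degrees, less where a joint would pass 70% of its speed; a pose out of reach is approached as far as the arm can. The fingers move at their own pace and stop on an object; FORCE is the grip in N (left out, the last holds). Time passes only in rows, so rows that do not move let the fingers close. It prints the time, the measured TCP pose, the force, the opening and the grip force at its end.
- readout.observe(): the state, without advancing time (a new reading comes with each control period).
- optics.snapshot(name): name is "scene" or "top" or "wrist"; returns (picture, depth): 384x512x3 uint8, red, green, blue; 384x512 float32, m along the optical axis (not along the pixel's ray), 0 where there is no reading.
- optics.camera_params(name): a dict with "vfov" (degrees; the focal length in pixels is half the picture's height over the tangent of half this angle, whatever the lens; pixels are square), "cx", "cy" (the principal point, pixels), "cam_to_world" (4x4, takes a point from camera to world coordinates). Camera axes: x right, y up, looking along -z (the intrinsics and any distortion apply to the point x, -y, -z); pixel columns grow to the right and rows downward; lengths in m; the calibration is good to about 2 mm. A picture is of the moment at which its call begins: read the wrist's pose just before it. camera_params takes no time and is no camera call; for the wrist camera it gives the pose at the moment of the call.
- sign_off(): hands the job in; it is judged then, once.
The state is a dict: "t": time; "joints": joint angles; "qvel": joint speeds; "joint_efforts": joint torques, N m; "ee_pos": TCP position; "tool_rot": TCP orientation; "wrist_force": force on the tool from outside, world axes, zero at the start; "ft_torque": the same for the moment, N m; "finger_gap": finger opening in m; "gripper_force": force on a finger pad.
Only numpy, scipy, OpenCV 4.12 (cv2) and the standard library are available. Lean on these libraries where they do the work, as an engineer would, in place of code of your own. Each camera call takes 0.05 s, during which the arm holds its last target. There are 200 camera calls.

## Working session

There is one attempt and no reset: what is moved stays moved. The work goes in short steps, Python scripts to look and compute and a shell command to move; the robot and the scene stay as the last step left them, time stands still between calls to the robot, and variables do not carry over. Pictures are saved under pics/ and viewed, at most 10 in all, crops included, and the job is handed in when it is done.

```bash
ls; mkdir -p pics; cat > h.py <<'E'
import numpy as np, cv2
from cell import robot, optics, readout, sign_off
def snap(n,f=None):
    p=optics.camera_params(n); im,d=optics.snapshot(n)
    if f: cv2.imwrite('pics/'+f,im[:,:,::-1])
    return p,im,d
def cloud(p,d):
    h,w=d.shape; f=h/2/np.tan(np.radians(p['vfov'])/2)
    v,u=np.mgrid[:h,:w]
    P=np.stack([(u-p['cx'])/f*d,-(v-p['cy'])/f*d,-d],-1)
    T=np.array(p['cam_to_world']); return P@T[:3,:3].T+T[:3,3]
E
python3 - <<'E'
from h import *
for n in('top','scene'):
    p,im,d=snap(n,n+'.png'); np.savez(n+'.npz',im=im,d=d,c=cloud(p,d)); print(n,p)
s=readout.observe();print(s['t'],s['ee_pos'],s['tool_rot'],s['finger_gap'])
E
```

```text
cell.py
pics
shift.py
top {'vfov': 54.28325426875805, 'cx': 255.47576616131857, 'cy': 192.11030029296057, 'cam_to_world': array([[ 0.04147634,  0.97767907, -0.20596928,  0.39065732],
       [-0.99913283,  0.04133769, -0.00497832,  0.00923616],
       [ 0.00364709,  0.20599715,  0.97854579,  1.13139399],
       [ 0.        ,  0.        ,  0.        ,  1.        ]])}
scene {'vfov': 47.632399620054194, 'cx': 253.65603317016948, 'cy': 184.0557136380247, 'cam_to_world': array([[-0.63347626,  0.4082938 , -0.65727011, -0.12883874],
       [-0.77376074, -0.33587287,  0.53710681,  0.61842784],
       [-0.00146181,  0.84881422,  0.52868921,  0.6643516 ],
       [ 0.        ,  0.        ,  0.        ,  1.        ]])}
0.1 [ 0.21534433 -0.61277073  0.23029732] [[ 9.43477469e-01  3.31436562e-01 -2.65261213e-04]
 [ 3.31436523e-01 -9.43476006e-01  1.69009954e-03]
 [ 3.09893192e-04 -1.68248810e-03 -9.99998537e-01]] 0.08566841983579361
```

View pics/top.png

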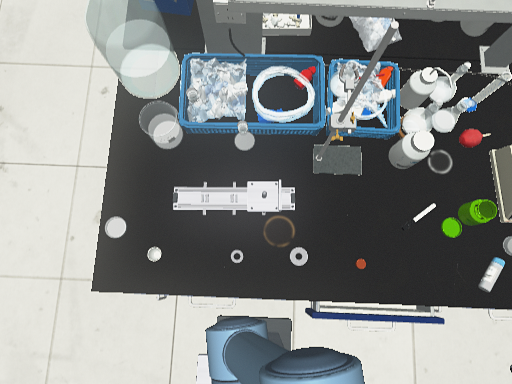

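View pics/scene.png

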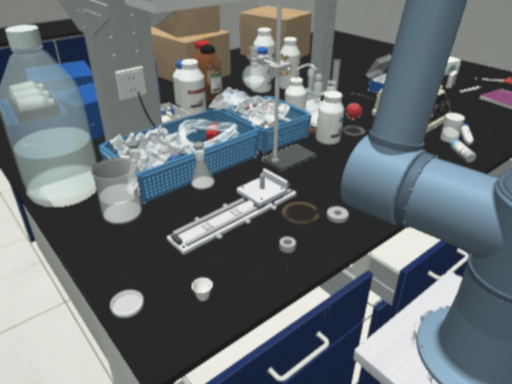

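Top view: the wide ring is at (299,256), the narrow ring at (237,256), the carrier plate and post at about (264,196). The rail spans u 173–296, the crucible is at (154,254), the stopper at (361,264) and the flask at (245,138). The scene view confirms this layout, with the retort stand behind the rail's right end.

```bash
python3 - <<'E'
from h import *
for n in('top','scene'):
    z=np.load(n+'.npz'); c=z['c']; d=z['d']; ok=(d>0)
    C=c[ok]; C=C[np.isfinite(C).all(1)]
    X,Y,Z=C.T
    b=(X>.25)&(X<.6)&(abs(Y)<.3)
    print(n,'bench z med',np.median(Z[b&(abs(Z)<.01)]))
    t=z['d']
    # height map blobs in ring region
    def blob(name,x0,x1,y0,y1,z0,z1):
        m=(X>x0)&(X<x1)&(Y>y0)&(Y<y1)&(Z>z0)&(Z<z1)
        if m.sum()<3: print(name,m.sum());return
        Q=C[m]; r=cv2.minAreaRect((Q[:,:2]*1000).astype(np.float32))
        (cx,cy),rad=cv2.minEnclosingCircle((Q[:,:2]*1000).astype(np.float32))
        print(name,m.sum(),'med',Q.mean(0).round(4),'rect',np.round(r[0],1),np.round(r[1],1),round(r[2],1),'circ',round(cx,1),round(cy,1),round(rad,1),'z',np.percentile(Q[:,2],[5,50,95]).round(4))
    if n=='top':
        for (u,v) in((299,256),(237,256),(264,196),(154,254),(361,264),(200,198)): print(u,v,c[v,u],c[v+4,u+7])
    blob('all rail',.4,.6,-.2,.3,.008,.1)
    blob('plate',.4,.6,-.2,.3,.042,.055)
    blob('high',.4,.6,-.2,.3,.058,.12)
    blob('post',.4,.6,-.2,.3,.076,.12)
    blob('rings',.3,.41,-.15,.12,.008,.03)
    blob('wide',.3,.41,-.15,-.02,.006,.03)
    blob('narrow',.3,.41,-.02,.12,.006,.03)
E
```

```text
top bench z med -0.00035526477295833025
299 256 [ 0.43985216 -0.12286871 -0.00123048] [ 0.42830907 -0.14128591  0.01820317]
237 256 [0.43207867 0.06188711 0.0007871 ] [4.21251273e-01 4.05217296e-02 1.80210105e-04]
264 196 [ 0.60075432 -0.01018802  0.08432108] [ 0.59690401 -0.03188957  0.0480526 ]
154 254 [0.42761368 0.30874773 0.00224272] [ 0.4168661   0.28767746 -0.00104669]
361 264 [ 0.42329478 -0.30030698  0.02466593] [ 0.41329463 -0.32885247 -0.00365514]
200 198 [0.60068631 0.18267946 0.01284964] [0.58928269 0.16061102 0.01265646]
all rail 1751 med [0.5526 0.0584 0.0242] rect [506.2  78.5] [192.3 444.7] 0.9 circ 462.7 79.1 226.3 z [0.0097 0.016  0.0503]
plate 411 med [ 0.5806 -0.0068  0.048 ] rect [582.1 -10.2] [38.6 96.7] 2.3 circ 581.0 -10.2 51.5 z [0.0447 0.048  0.0512]
high 38 med [ 0.5817 -0.0573  0.0696] rect [582.4 -57.4] [35.2  6.1] 1.9 circ 582.3 -55.9 17.7 z [0.0662 0.0698 0.0724]
post 0
rings 0
wide 1
narrow 1
scene bench z med 0.0008236905352736468
all rail 2490 med [0.5422 0.0788 0.0246] rect [504.2  78.2] [193.5 445. ] 0.5 circ 467.8 80.2 227.7 z [0.0098 0.0184 0.0518]
plate 391 med [ 0.577  -0.0053  0.0486] rect [579.   -8.4] [ 42.1 101.4] 0.3 circ 578.9 -8.4 52.5 z [0.0438 0.049  0.0518]
high 89 med [ 0.584  -0.0448  0.0672] rect [591.3 -39.7] [66.4 32.4] 53.3 circ 581.6 -32.6 33.4 z [0.0591 0.0671 0.0763]
post 5 med [ 0.599  -0.0075  0.0831] rect [598.6  -7.8] [2.2 7.7] 2.1 circ 599.3 -7.8 3.9 z [0.0777 0.0834 0.0885]
rings 8 med [0.4094 0.019  0.0134] rect [409.3 -24.5] [187.3   1.2] 89.9 circ 409.5 -24.5 93.6 z [0.0097 0.0131 0.0186]
wide 4 med [ 0.4095 -0.1166  0.0094] rect [ 409.3 -115.2] [0.6 8.2] 3.4 circ 409.6 -115.2 4.1 z [0.0066 0.009  0.0128]
narrow 6 med [0.4094 0.0646 0.014 ] rect [409.3  64.1] [10.   1.1] 88.7 circ 409.3 64.1 5.0 z [0.0096 0.0133 0.0186]
```

```bash
cat >> h.py <<'E'
def blob(C,name,x0,x1,y0,y1,z0,z1):
    X,Y,Z=C.T
    m=(X>x0)&(X<x1)&(Y>y0)&(Y<y1)&(Z>z0)&(Z<z1)
    if m.sum()<5: print(name,m.sum());return
    Q=C[m]; q=(Q[:,:2]*1000).astype(np.float32); r=cv2.minAreaRect(q)
    (cx,cy),rad=cv2.minEnclosingCircle(q)
    print(name,m.sum(),'mean',Q.mean(0).round(4),'rect',np.round(r[0],1),np.round(r[1],1),round(r[2],1),'circ',round(cx,1),round(cy,1),round(rad,1),'z',np.percentile(Q[:,2],[5,50,95]).round(4))
E
python3 - <<'E'
from h import *
for n in('top','scene'):
    z=np.load(n+'.npz'); C=z['c'][z['d']>0]; C=C[np.isfinite(C).all(1)]; print(n)
    blob(C,'rail',.55,.67,-.12,.3,.006,.03)
    blob(C,'plate',.52,.67,-.12,.3,.04,.055)
    blob(C,'push',.52,.67,-.12,.3,.06,.075)
    blob(C,'post',.52,.67,-.03,.3,.06,.1)
    blob(C,'wide',.38,.5,-.18,-.07,.008,.03)
    blob(C,'wideTop',.38,.5,-.18,-.07,.011,.018)
    blob(C,'narrow',.38,.5,0.02,.12,.008,.03)
    blob(C,'narrowTop',.38,.5,0.02,.12,.014,.022)
s=readout.observe();R=np.array(s['tool_rot']);p=np.array(s['ee_pos'])
print(R.T@(np.array([.40,-.125,.25])-p))
p=optics.camera_params('wrist');T=np.array(p['cam_to_world']);print(p['vfov'],'cam in tool',R.T@(T[:3,3]-s['ee_pos']), (R.T@T[:3,:3]).round(2))
E
```

```text
top
rail 1992 mean [0.6008 0.1157 0.0152] rect [601.2  95.8] [400.8 105. ] 87.2 circ 621.2 94.8 203.0 z [0.0089 0.0134 0.0249]
plate 926 mean [ 0.606  -0.0061  0.048 ] rect [606.9  -9. ] [88.6 96.6] 2.7 circ 606.8 -9.0 65.2 z [0.0445 0.0479 0.0515]
push 95 mean [ 0.6071 -0.0541  0.0694] rect [605.8 -53.3] [66.8 70.9] 46.0 circ 608.7 -49.2 44.8 z [0.0655 0.0696 0.0726]
post 26 mean [ 0.605  -0.01    0.0846] rect [606.3 -10.1] [11.6 11.2] 51.9 circ 606.5 -10.2 6.3 z [0.0643 0.0887 0.094 ]
wide 227 mean [ 0.4381 -0.1192  0.0136] rect [ 437.9 -119.5] [49.5 50.5] 2.4 circ 438.6 -119.5 26.5 z [0.0102 0.0137 0.0169]
wideTop 199 mean [ 0.4387 -0.1192  0.014 ] rect [ 437.9 -119.5] [49.5 50.5] 2.4 circ 438.6 -119.5 26.5 z [0.0115 0.0138 0.0169]
narrow 97 mean [0.4311 0.0621 0.0177] rect [431.6  61.2] [35.  35.2] 3.0 circ 431.1 61.9 18.8 z [0.014  0.0177 0.0217]
narrowTop 88 mean [0.4313 0.062  0.0176] rect [431.6  61.2] [34.9 35.3] 2.4 circ 431.1 61.9 18.8 z [0.0144 0.0177 0.0209]
scene
rail 2320 mean [0.5922 0.1314 0.0165] rect [603.   80.4] [104.3 371.9] 3.0 circ 600.7 80.9 187.7 z [0.0091 0
[... 350 characters left out ...]
2 7.5 z [0.062  0.0777 0.093 ]
wide 229 mean [ 0.4344 -0.1162  0.0141] rect [ 436.  -118.2] [51.8 54.9] 14.7 circ 437.7 -116.2 29.1 z [0.0094 0.0145 0.0168]
wideTop 202 mean [ 0.4351 -0.1171  0.0146] rect [ 436.1 -118.5] [51.6 54.3] 13.4 circ 437.7 -116.2 29.1 z [0.0123 0.0147 0.0168]
narrow 183 mean [0.4266 0.0656 0.016 ] rect [427.6  64.5] [37.2 37.8] 84.3 circ 428.1 65.1 20.3 z [0.0089 0.0175 0.0204]
narrowTop 124 mean [0.4278 0.0644 0.0182] rect [428.2  63.9] [36.1 36.6] 88.7 circ 428.6 63.9 19.2 z [0.0149 0.0185 0.0206]
[ 0.3358896  -0.39903149 -0.01892725]
67.96266747059735 cam in tool [ 0.06849619 -0.00034047 -0.14428216] [[-0.    0.96  0.27]
 [ 1.    0.   -0.  ]
 [-0.    0.27 -0.96]]
```

```bash
cat >> h.py <<'E'
def go(x,y,z,yaw=92.5):
    s=readout.observe();R=np.array(s['tool_rot']);p=np.array(s['ee_pos'])
    a=np.radians(yaw);c,n=np.cos(a),np.sin(a)
    G=np.array([[c,n,0],[n,-c,0],[0,0,-1]])
    print('t',s['t'],'shift',(R.T@(np.array([x,y,z])-p)).round(4),'rv',np.degrees(cv2.Rodrigues(R.T@G)[0].ravel()).round(2))
E
python3 -c "
from h import *
go(.4375,-.119,.2)"
```

```text
t 0.1 shift [ 0.3732 -0.3922  0.0311] rv [-7.000e-02 -8.000e-02 -7.314e+01]
```

```bash
r="0.3732 -0.3922 0.0311 -0.07 -0.08 -73.14 0.085"; python3 shift.py '0.3732 -0.3922 0.0311 -0.07 -0.08 -73.14 0.085; 0.3732 -0.3922 0.0311 -0.07 -0.08 -73.14 0.085; 0.3732 -0.3922 0.0311 -0.07 -0.08 -73.14 0.085; 0.3732 -0.3922 0.0311 -0.07 -0.08 -73.14 0.085; 0.3732 -0.3922 0.0311 -0.07 -0.08 -73.14 0.085; 0.3732 -0.3922 0.0311 -0.07 -0.08 -73.14 0.085; 0.3732 -0.3922 0.0311 -0.07 -0.08 -73.14 0.085; 0.3732 -0.3922 0.0311 -0.07 -0.08 -73.14 0.085; 0.3732 -0.3922 0.0311 -0.07 -0.08 -73.14 0.085; 0.3732 -0.3922 0.0311 -0.07 -0.08 -73.14 0.085; 0.3732 -0.3922 0.0311 -0.07 -0.08 -73.14 0.085; 0.3732 -0.3922 0.0311 -0.07 -0.08 -73.14 0.085'
python3 -c "
from h import *
go(.4375,-.119,.2)
p,im,d=snap('wrist','w1.png'); np.savez('w1.npz',c=cloud(p,d),d=d)
C=cloud(p,d)[d>0]
blob(C,'wide',.38,.5,-.18,-.07,.008,.03)
blob(C,'bench',.38,.5,-.18,-.07,-.01,.005)
"
```

```text
t: 1.3
ee_pos: [0.4381, -0.1153, 0.1994]
tool_rot: [[-0.05, 0.999, -0.001], [0.999, 0.05, -0.0], [0.0, -0.001, -1.0]]
wrist_force: [-0.3, -0.9, 0.2]
finger_gap: 0.085
gripper_force: 0.0
t 1.3 shift [-0.0037 -0.0008 -0.0006] rv [-0.04 -0.    0.38]
wide 1389 mean [ 0.437  -0.1178  0.0153] rect [ 437.1 -118.4] [53.3 52.1] 2.7 circ 437.1 -118.9 27.0 z [0.0139 0.0155 0.0167]
bench 7076 mean [ 0.4404 -0.1232  0.0015] rect [ 440. -125.] [120. 110.] 0.0 circ 440.5 -125.5 80.6 z [0.0003 0.0015 0.0028]
```

View pics/w1.png

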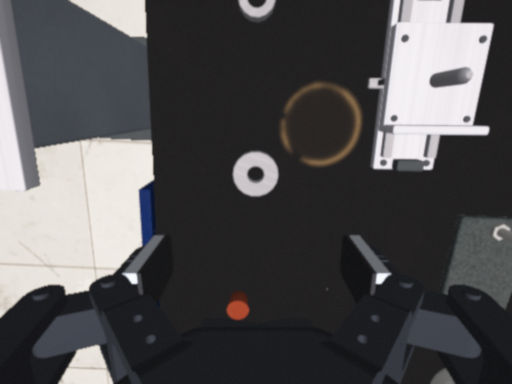

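The wrist view shows the wide ring at (256,173), the narrow ring at the top edge (257,0), the carrier plate around (440,75), the post tip at (463,74), and the push plate edge along v≈130. I'll measure the plate and post in the same view.

```bash
python3 - <<'E'
from h import *
z=np.load('w1.npz'); C=z['c'][z['d']>0]
blob(C,'plate',.52,.67,-.12,.3,.04,.055)
blob(C,'push',.52,.67,-.12,-.04,.063,.078)
blob(C,'post',.52,.67,-.03,.3,.06,.1)
blob(C,'postmid',.52,.67,-.03,.3,.06,.075)
blob(C,'posttip',.52,.67,-.03,.3,.088,.1)
blob(C,'wideTop',.38,.5,-.18,-.07,.013,.018)
go(.4371,-.1187,.2);go(.4371,-.1187,.004)
E
```

```text
plate 9284 mean [ 0.6026 -0.0038  0.0493] rect [606.5  -9. ] [91.4 99.6] 2.5 circ 606.2 -9.3 66.1 z [0.0477 0.0495 0.0509]
push 878 mean [ 0.6062 -0.0551  0.0709] rect [607.8 -55.3] [89.9  8.1] 2.2 circ 607.7 -53.5 45.0 z [0.0679 0.0712 0.0726]
post 548 mean [ 0.6026 -0.0102  0.0817] rect [604.5  -9.9] [11.5 13.6] 16.7 circ 605.7 -9.4 7.0 z [0.0633 0.0843 0.0946]
postmid 155 mean [ 0.6013 -0.0104  0.0677] rect [602.7 -10. ] [ 7.1 13.7] 8.1 circ 605.6 -9.5 6.9 z [0.0612 0.0677 0.0742]
posttip 217 mean [ 0.6043 -0.0098  0.0917] rect [604.9 -10. ] [10.8 12.8] 16.7 circ 605.8 -9.4 6.8 z [0.0883 0.0914 0.0953]
wideTop 1348 mean [ 0.4369 -0.1179  0.0155] rect [ 437.1 -118.4] [53.3 52.1] 2.7 circ 436.9 -118.8 26.8 z [0.0142 0.0155 0.0167]
t 1.35 shift [-0.0013 -0.0007 -0.0004] rv [-0.05  0.07  0.27]
t 1.35 shift [-0.0011 -0.0005  0.1956] rv [-0.05  0.07  0.27]
```

```bash
python3 shift.py '-0.0012 -0.0006 0.05 0 0 0.27 0.085; -0.0012 -0.0006 0.1 0 0 0.27 0.085; -0.0012 -0.0006 0.14 0 0 0.27 0.085; -0.0012 -0.0006 0.14 0 0 0.27 0.085; -0.0012 -0.0006 0.14 0 0 0.27 0.085'
python3 -c "
from h import *
p,im,d=snap('wrist','w2.png')
C=cloud(p,d)[d>0]
blob(C,'wide',.38,.5,-.18,-.07,.008,.03)
go(.4371,-.1187,.0)
"
```

```text
t: 1.85
ee_pos: [0.4369, -0.1219, 0.0606]
tool_rot: [[-0.037, 0.999, -0.0], [0.999, 0.037, -0.001], [-0.001, -0.001, -1.0]]
wrist_force: [0.1, 0.4, 0.7]
finger_gap: 0.085
gripper_force: 0.0
wide 3832 mean [ 0.4369 -0.1174  0.0153] rect [ 437.  -118.6] [53.1 52.9] 18.6 circ 436.9 -118.8 26.8 z [0.0134 0.0155 0.0166]
t 1.9 shift [ 0.004  -0.0012  0.0621] rv [ 0.15  0.2  -0.34]
```

```bash
python3 shift.py '0.0036 -0.0005 0.03 0 0 0 0.085; 0.0036 -0.0005 0.05 0 0 0 0.085; 0.0036 -0.0005 0.061 0 0 0 0.085; 0.0036 -0.0005 0.061 0 0 0 0.085; 0.0036 -0.0005 0.061 0 0 0 0.085' 50; python3 -c "
from h import *
go(.437,-.1187,.0)"
```

```text
t: 2.4
ee_pos: [0.4378, -0.1184, 0.0009]
tool_rot: [[-0.039, 0.999, 0.003], [0.999, 0.039, -0.003], [-0.003, 0.003, -1.0]]
wrist_force: [1.0, -0.3, -0.6]
finger_gap: 0.0849
gripper_force: 0.0
t 2.4 shift [-0.0002 -0.0008  0.0009] rv [ 0.16  0.19 -0.28]
```

```bash
python3 shift.py '0 0 0 0 0 0 0.04; 0 0 0 0 0 0 0.04; 0 0 0 0 0 0 0.04; 0 0 0 0 0 0 0.04; 0 0 0 0 0 0 0.04; 0 0 0 0 0 0 0.04; 0 0 0 0 0 0 0.04' 50; python3 -c "
from h import *
go(.437,-.1187,.16)"
```

```text
t: 3.1
ee_pos: [0.4371, -0.118, 0.0008]
tool_rot: [[-0.039, 0.999, 0.001], [0.999, 0.039, -0.002], [-0.002, 0.0, -1.0]]
wrist_force: [-4.4, 2.1, 12.2]
finger_gap: 0.052
gripper_force: 49.8
t 3.1 shift [-0.0011 -0.     -0.1592] rv [ 0.03  0.13 -0.25]
```

```bash
python3 shift.py '0 0 -0.01 0 0 0 0.04; 0 0 -0.04 0 0 0 0.04; 0 0 -0.08 0 0 0 0.04; 0 0 -0.12 0 0 0 0.04; 0 0 -0.16 0 0 0 0.04; 0 0 -0.16 0 0 0 0.04; 0 0 -0.16 0 0 0 0.04;0 0 -0.16 0 0 0 0.04'; python3 -c "
from h import *
p,im,d=snap('wrist','w3.png');go(.606,-.0096,.16)
T=np.array(readout.observe()['tool_rot']);t=readout.observe()['ee_pos']
C=(cloud(p,d)[d>0]-t)@T
blob(C,'tool',-.06,.06,-.04,.04,-.02,.005)
blob(C,'toolnarrow',-.06,.06,-.024,.024,-.02,.0)
blob(C,'toolbottom',-.06,.06,-.04,.04,-.005,.015)"
```

```text
t: 3.9
ee_pos: [0.4352, -0.1166, 0.1576]
tool_rot: [[-0.039, 0.999, -0.003], [0.999, 0.039, -0.0], [-0.0, -0.003, -1.0]]
wrist_force: [0.2, -0.3, -2.2]
finger_gap: 0.0518
gripper_force: 52.9
t 3.95 shift [ 0.1002  0.175  -0.0033] rv [-0.18 -0.02 -0.27]
tool 8272 mean [ 0.0019  0.0001 -0.0142] rect [3.2 3.1] [64.1 56.3] 54.5 circ 7.4 -0.0 39.3 z [-0.0162 -0.0149 -0.0076]
toolnarrow 7419 mean [ 0.0015  0.     -0.0141] rect [-0.9  0. ] [53.4 48. ] 0.0 circ -0.9 0.1 27.0 z [-0.0159 -0.0149 -0.0073]
toolbottom 185 mean [ 0.0063 -0.     -0.0037] rect [10.3  1.2] [37.2 37.2] 49.7 circ 9.6 1.0 24.5 z [-0.0049 -0.0038 -0.002 ]
```

View pics/w3.png

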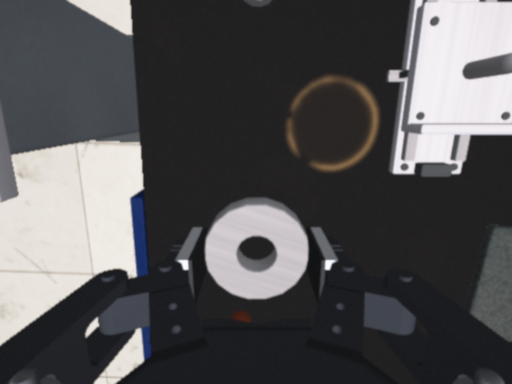

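The wide ring is held square in the pads, centred at about (258,250) in the picture. In the tool frame its centre is at x≈-0.9 mm, y≈0, and its underside is level with the TCP. Next I check the retort stand's clearance and plan the move to a viewing pose.

```bash
python3 - <<'E'
from h import *
for n in('top','scene'):
    z=np.load(n+'.npz'); C=z['c'][z['d']>0]
    for z0,z1 in((.1,.2),(.2,.35),(.35,.7)):
        m=(C[:,0]>.5)&(C[:,0]<.85)&(C[:,1]>-.3)&(C[:,1]<.15)&(C[:,2]>z0)&(C[:,2]<z1); 
        if m.sum(): print(n,z0,m.sum(),C[m].min(0).round(3),C[m].max(0).round(3), 'minx y',C[m][C[m][:,0].argmin()].round(3))
go(.606,-.07,.15,92.3)
E
```

```text
top 0.1 522 [ 0.734 -0.3    0.1  ] [0.85  0.149 0.199] minx y [ 0.734 -0.173  0.126]
top 0.2 870 [ 0.697 -0.233  0.201] [ 0.85  -0.153  0.35 ] minx y [ 0.697 -0.18   0.304]
top 0.35 739 [ 0.734 -0.181  0.35 ] [ 0.747 -0.169  0.662] minx y [ 0.734 -0.176  0.62 ]
scene 0.1 592 [ 0.73 -0.3   0.1 ] [0.85  0.149 0.2  ] minx y [ 0.73  -0.173  0.102]
scene 0.2 812 [ 0.694 -0.229  0.201] [ 0.85  -0.148  0.349] minx y [ 0.694 -0.158  0.304]
scene 0.35 242 [ 0.73  -0.179  0.35 ] [ 0.744 -0.165  0.48 ] minx y [ 0.73  -0.173  0.382]
t 3.95 shift [0.0399 0.1726 0.0067] rv [-0.18 -0.02 -0.07]
```

```bash
python3 shift.py '0.011 0.05 0 0 0 0 0.04; 0.022 0.095 0 0 0 0 0.04; 0.033 0.14 0 0 0 0 0.04; 0.0395 0.165 0.005 0 0 0 0.04; 0.0395 0.172 0.005 0 0 0 0.04; 0.0395 0.172 0.005 0 0 0 0.04; 0.0395 0.172 0.005 0 0 0 0.04; 0.0395 0.172 0.005 0 0 0 0.04; 0.0395 0.172 0.005 0 0 0 0.04'; python3 -c "
from h import *
p,im,d=snap('wrist','w4.png')
s=readout.observe();T=np.array(s['tool_rot']);t=s['ee_pos']
W=cloud(p,d)[d>0];C=(W-t)@T
blob(C,'toolnarrow',-.06,.06,-.024,.024,-.02,.0)
blob(W,'plate',.52,.67,-.04,.06,.04,.055)
blob(W,'push',.52,.67,-.12,-.04,.063,.078)
blob(W,'post',.58,.64,-.03,.02,.06,.1)
blob(W,'posttip',.58,.64,-.03,.02,.088,.1)
go(.606,-.0096,.11,92.3)"
```

```text
t: 4.85
ee_pos: [0.606, -0.0715, 0.1543]
tool_rot: [[-0.038, 0.999, 0.0], [0.999, 0.038, -0.002], [-0.002, 0.0, -1.0]]
wrist_force: [-0.2, 0.3, -2.1]
finger_gap: 0.0516
gripper_force: 53.0
toolnarrow 7410 mean [ 0.0016 -0.0001 -0.0136] rect [-0.8 -0. ] [48.  53.3] 89.9 circ -0.9 -0.5 27.1 z [-0.0154 -0.0143 -0.0066]
plate 10392 mean [0.6064 0.0025 0.0496] rect [ 6.063e+02 -1.000e-01] [90.3 81.8] 2.0 circ 606.4 -0.5 59.7 z [0.0483 0.0496 0.0508]
push 1184 mean [ 0.6085 -0.0542  0.0704] rect [608.5 -54.8] [89.8  7.6] 2.2 circ 608.6 -55.6 44.9 z [0.0641 0.0712 0.0725]
post 294 mean [ 0.6065 -0.0092  0.0915] rect [606.5  -9.5] [13.1 13.1] 47.6 circ 606.6 -9.4 6.8 z [0.0877 0.0917 0.0952]
posttip 271 mean [ 0.6066 -0.0091  0.0918] rect [606.8  -9.1] [12.9 12.5] 2.0 circ 606.6 -9.5 6.8 z [0.0884 0.0919 0.0952]
t 4.9 shift [0.0619 0.0022 0.0443] rv [ 0.02  0.1  -0.12]
```

View pics/w4.png

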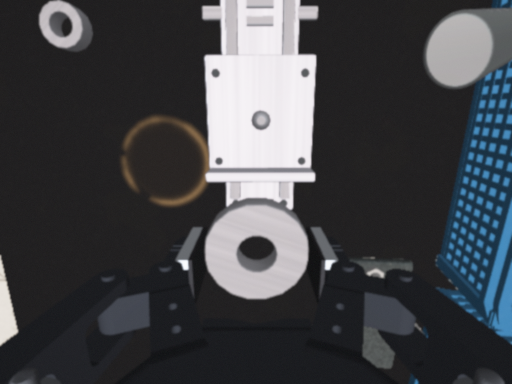

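The ring is at (258,250) in the gripper, the post tip at (261,120) and the push plate along v≈177. The post measures (0.6066,-0.0094) in two views. Moving above it.

```bash
python3 shift.py '0.02 0.001 0 0 0 0 0.04; 0.042 0.0018 0 0 0 0 0.04; 0.058 0.0018 0.01 0 0 0 0.04; 0.063 0.0018 0.03 0 0 0 0.04; 0.063 0.0018 0.044 0 0 0 0.04; 0.063 0.0018 0.046 0 0 0 0.04; 0.063 0.0018 0.046 0 0 0 0.04; 0.063 0.0018 0.046 0 0 0 0.04'; python3 -c "
from h import *
p,im,d=snap('wrist','w5.png')
go(.6069,-.0085,.052,92.3)
s=readout.observe();T=np.array(s['tool_rot']);t=s['ee_pos']
W=cloud(p,d)[d>0];C=(W-t)@T
blob(W,'plate',.52,.67,-.04,.06,.04,.055)
blob(C,'bore',-.012,.012,-.012,.012,-.012,.02)
"
```

```text
t: 5.7
ee_pos: [0.6067, -0.0088, 0.1088]
tool_rot: [[-0.038, 0.999, 0.001], [0.999, 0.038, -0.002], [-0.002, 0.001, -1.0]]
wrist_force: [0.5, -1.3, -1.3]
finger_gap: 0.0517
gripper_force: 53.0
t 5.75 shift [ 0.0004 -0.      0.057 ] rv [ 0.11  0.13 -0.11]
plate 8973 mean [0.6057 0.0137 0.0495] rect [6.063e+02 2.000e-01] [90.3 81.2] 2.2 circ 606.4 6.9 55.5 z [0.0483 0.0496 0.0508]
bore 398 mean [-0.0087 -0.0003 -0.007 ] rect [-5.4  0.2] [20.1 13.2] 84.9 circ -1.9 -0.2 10.2 z [-0.0117 -0.0072 -0.0023]
```

View pics/w5.png

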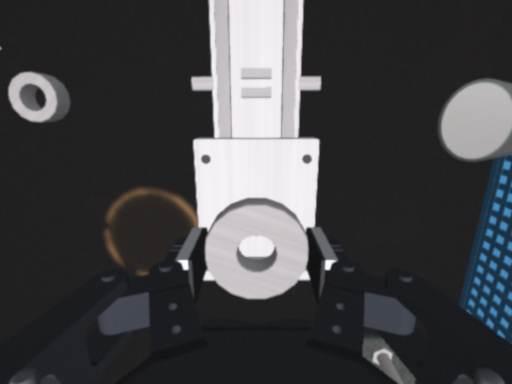

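The ring is centred at (258,248) over the carrier. The bright plate shows through the bore at (257,245), as expected from this oblique view. Lowering gently while watching the force.

```bash
python3 shift.py '0.0003 0 0.01 0 0 0 0.04; 0.0003 0 0.016 0 0 0 0.04; 0.0003 0 0.022 0 0 0 0.04; 0.0003 0 0.028 0 0 0 0.04; 0.0003 0 0.028 0 0 0 0.04; 0.0003 0 0.028 0 0 0 0.04'; python3 -c "
from h import *
p,im,d=snap('wrist','w6.png');cv2.imwrite('pics/w6c.png',im[180:320,180:340,::-1].repeat(3,0).repeat(3,1))
go(.6069,-.0085,.052,92.3)"
```

```text
t: 6.35
ee_pos: [0.606, -0.0079, 0.0798]
tool_rot: [[-0.039, 0.999, -0.0], [0.999, 0.039, -0.002], [-0.002, -0.0, -1.0]]
wrist_force: [-0.1, -1.0, -2.0]
finger_gap: 0.0521
gripper_force: 53.0
t 6.4 shift [-0.0005  0.0006  0.0282] rv [ 0.02  0.1  -0.07]
```

View pics/w6c.png

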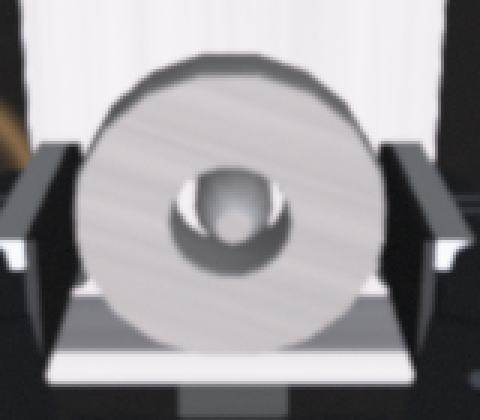

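The post is inside the bore, centred side to side at crop (232,205), with no contact force. Continuing down.

```bash
python3 shift.py '-0.0004 0.0004 0.008 0 0 0 0.04; -0.0004 0.0004 0.015 0 0 0 0.04; -0.0004 0.0004 0.022 0 0 0 0.04; -0.0004 0.0004 0.026 0 0 0 0.04; -0.0004 0.0004 0.028 0 0 0 0.04; -0.0004 0.0004 0.028 0 0 0 0.04'
```

```text
t: 7.0
ee_pos: [0.6063, -0.0083, 0.0516]
tool_rot: [[-0.039, 0.999, -0.0], [0.999, 0.039, -0.002], [-0.002, -0.001, -1.0]]
wrist_force: [0.9, -0.8, -1.4]
finger_gap: 0.0519
gripper_force: 53.1
```

```bash
python3 shift.py '0 0 0.001 0 0 0 0.04; 0 0 0.002 0 0 0 0.04; 0 0 0.002 0 0 0 0.04'; python3 shift.py '0 0 0.001 0 0 0 0.04; 0 0 0.001 0 0 0 0.04'
```

```text
t: 7.3
ee_pos: [0.6066, -0.0084, 0.0501]
tool_rot: [[-0.039, 0.999, 0.0], [0.999, 0.039, -0.002], [-0.002, 0.0, -1.0]]
wrist_force: [1.0, -0.6, -1.6]
finger_gap: 0.0516
gripper_force: 53.1
t: 7.5
ee_pos: [0.6065, -0.0084, 0.049]
tool_rot: [[-0.039, 0.999, 0.0], [0.999, 0.039, -0.002], [-0.002, 0.0, -1.0]]
wrist_force: [-0.6, 0.5, -0.9]
finger_gap: 0.0516
gripper_force: 53.1
```

```bash
python3 shift.py '0 0 0.001 0 0 0 0.04; 0 0 0.001 0 0 0 0.04'; python3 shift.py '0 0 0.001 0 0 0 0.04; 0 0 0.001 0 0 0 0.04'
```

```text
t: 7.7
ee_pos: [0.6066, -0.0084, 0.0489]
tool_rot: [[-0.039, 0.999, -0.0], [0.999, 0.039, -0.002], [-0.002, -0.0, -1.0]]
wrist_force: [-3.7, 0.4, 3.8]
finger_gap: 0.0518
gripper_force: 53.6
t: 7.9
ee_pos: [0.6067, -0.0084, 0.0489]
tool_rot: [[-0.039, 0.999, -0.0], [0.999, 0.039, -0.002], [-0.002, -0.0, -1.0]]
wrist_force: [-7.3, 0.2, 12.0]
finger_gap: 0.0516
gripper_force: 54.3
```

Contact at z=0.0489, so the ring is seated. Release and rise.

```bash
python3 shift.py '0 0 -0.001 0 0 0 0.07; 0 0 -0.001 0 0 0 0.07; 0 0 -0.001 0 0 0 0.07; 0 0 -0.001 0 0 0 0.07; 0 0 -0.002 0 0 0 0.07; 0 0 -0.03 0 0 0 0.07; 0 0 -0.075 0 0 0 0.07; 0 0 -0.12 0 0 0 0.07; 0 0 -0.12 0 0 0 0.07; 0 0 -0.12 0 0 0 0.07'; python3 -c "
from h import *
p,im,d=snap('wrist','w7.png');W=cloud(p,d)[d>0]
blob(W,'wide',.57,.65,-.045,.03,.056,.075)
blob(W,'post',.58,.64,-.03,.02,.085,.1)
blob(W,'push',.52,.67,-.12,-.045,.063,.078)
blob(W,'narrow',.38,.5,.02,.12,.012,.03)
go(.430,.0625,.15,92.3)"
```

```text
t: 8.9
ee_pos: [0.6074, -0.0083, 0.1687]
tool_rot: [[-0.039, 0.999, 0.003], [0.999, 0.039, -0.002], [-0.003, 0.003, -1.0]]
wrist_force: [-1.3, 0.2, -1.0]
finger_gap: 0.0697
gripper_force: 0.0
wide 2271 mean [ 0.6068 -0.0074  0.0634] rect [606.9  -9.1] [52.2 52.7] 0.5 circ 606.8 -9.2 26.9 z [0.0618 0.0635 0.0647]
post 219 mean [ 0.6066 -0.0079  0.0912] rect [606.3  -8.9] [13.3 13.2] 48.9 circ 606.4 -9.0 6.9 z [0.0872 0.091  0.0952]
push 1029 mean [ 0.6085 -0.0536  0.07  ] rect [608.6 -54.5] [88.7  8.4] 2.1 circ 608.6 -55.7 44.4 z [0.064  0.071  0.0724]
narrow 1065 mean [0.431  0.0634 0.0186] rect [429.9  63.3] [37.4 37.4] 83.3 circ 429.8 63.2 19.2 z [0.0137 0.0192 0.0206]
t 8.95 shift [ 0.0774 -0.1733  0.0166] rv [-0.02  0.09 -0.07]
```

The wide ring is home, centred, with its top at 62 mm plus the known camera bias. Now the narrow ring.

```bash
python3 shift.py '0.02 -0.044 0 0 0 0 0.07; 0.04 -0.089 0 0 0 0 0.07; 0.06 -0.13 0.02 0 0 0 0.07; 0.078 -0.165 0.06 0 0 0 0.07; 0.078 -0.173 0.1 0 0 0 0.07; 0.078 -0.173 0.1 0 0 0 0.07; 0.078 -0.173 0.1 0 0 0 0.07; 0.078 -0.173 0.1 0 0 0 0.07'; python3 -c "
from h import *
p,im,d=snap('wrist','w8.png');W=cloud(p,d)[d>0]
blob(W,'narrow',.38,.5,.02,.12,.016,.03)
go(.430,.0632,.003,92.3)"
```

```text
t: 9.75
ee_pos: [0.433, 0.0624, 0.0688]
tool_rot: [[-0.038, 0.999, 0.004], [0.999, 0.038, -0.002], [-0.002, 0.004, -1.0]]
wrist_force: [0.3, 0.0, 0.9]
finger_gap: 0.07
gripper_force: 0.0
narrow 1490 mean [0.4292 0.0642 0.0194] rect [428.9  63.4] [37.2 37.1] 49.5 circ 429.3 63.4 18.9 z [0.0178 0.0195 0.0205]
t 9.8 shift [ 0.0011 -0.0035  0.066 ] rv [ 0.25  0.13 -0.11]
```

```bash
python3 shift.py '0.0012 -0.0035 0.03 0.2 0 0 0.07; 0.0012 -0.0035 0.055 0.2 0 0 0.07; 0.0012 -0.0035 0.065 0.2 0 0 0.07; 0.0012 -0.0035 0.065 0.2 0 0 0.07; 0.0012 -0.0035 0.065 0.2 0 0 0.07'; python3 shift.py '0 0 0 0 0 0 0.025; 0 0 0 0 0 0 0.025; 0 0 0 0 0 0 0.025; 0 0 0 0 0 0 0.025; 0 0 0 0 0 0 0.025; 0 0 0 0 0 0 0.025; 0 0 0 0 0 0 0.025' 45
```

```text
t: 10.3
ee_pos: [0.4286, 0.0636, 0.0031]
tool_rot: [[-0.039, 0.999, -0.001], [0.999, 0.039, -0.002], [-0.002, -0.001, -1.0]]
wrist_force: [0.1, -0.1, -0.3]
finger_gap: 0.0699
gripper_force: 0.0
t: 11.0
ee_pos: [0.4282, 0.0637, 0.0032]
tool_rot: [[-0.039, 0.999, -0.001], [0.999, 0.039, -0.002], [-0.002, -0.001, -1.0]]
wrist_force: [-1.6, -0.7, 6.4]
finger_gap: 0.0353
gripper_force: 45.2
```

```bash
python3 shift.py '0 0 -0.01 0 0 0 0.025; 0 0 -0.05 0 0 0 0.025; 0 0 -0.1 0 0 0 0.025; 0 0 -0.15 0 0 0 0.025; 0 0 -0.15 0 0 0 0.025; 0 0 -0.15 0 0 0 0.025'; python3 -c "
from h import *
go(.607,-.07,.153,92.3)"
```

```text
t: 11.6
ee_pos: [0.4283, 0.0641, 0.1536]
tool_rot: [[-0.039, 0.999, 0.0], [0.999, 0.039, -0.002], [-0.002, 0.0, -1.0]]
wrist_force: [-0.6, 0.0, -2.0]
finger_gap: 0.0353
gripper_force: 45.6
t 11.6 shift [-0.1409  0.1734  0.0009] rv [ 0.02  0.13 -0.07]
```

```bash
python3 shift.py '-0.028 0.035 0 0 0 0 0.025; -0.057 0.07 0 0 0 0 0.025; -0.085 0.105 0 0 0 0 0.025; -0.113 0.139 0 0 0 0 0.025; -0.135 0.166 0 0 0 0 0.025; -0.141 0.1734 0 0 0 0 0.025; -0.141 0.1734 0 0 0 0 0.025; -0.141 0.1734 0 0 0 0 0.025; -0.141 0.1734 0 0 0 0 0.025'; python3 -c "
from h import *
p,im,d=snap('wrist','w9.png')
cv2.imwrite('pics/w9c.png',im[60:330,140:380,::-1].repeat(2,0).repeat(2,1))
s=readout.observe();T=np.array(s['tool_rot']);t=s['ee_pos']
W=cloud(p,d)[d>0];C=(W-t)@T
blob(C,'ring',-.06,.06,-.0165,.0165,-.025,-.001)
blob(C,'ringtop',-.06,.06,-.0165,.0165,-.022,-.016)
blob(W,'wide',.57,.65,-.045,.03,.056,.075)
blob(W,'post',.58,.64,-.03,.02,.085,.1)
go(.6066,-.0092,.11,92.3)"
```

```text
t: 12.5
ee_pos: [0.6049, -0.0688, 0.1507]
tool_rot: [[-0.04, 0.999, -0.005], [0.999, 0.04, -0.001], [-0.001, -0.005, -1.0]]
wrist_force: [-0.0, -0.1, -1.1]
finger_gap: 0.0353
gripper_force: 45.6
ring 3723 mean [ 0.0013 -0.0001 -0.0137] rect [-0.3 -0. ] [32.9 37.4] 89.2 circ -0.4 0.1 19.2 z [-0.0168 -0.0155 -0.0037]
ringtop 1127 mean [ 0.0006 -0.0002 -0.0165] rect [-0.4 -0.1] [36.1 32.8] 0.3 circ -0.3 -0.4 18.3 z [-0.0171 -0.0164 -0.016 ]
wide 3146 mean [ 0.6068 -0.0088  0.0634] rect [606.9  -9.5] [53.  53.1] 74.1 circ 606.8 -9.7 27.0 z [0.0621 0.0635 0.0646]
post 300 mean [ 0.6066 -0.0092  0.0915] rect [606.8  -9.3] [12.8 13.2] 1.9 circ 606.8 -9.3 6.9 z [0.0878 0.0914 0.0952]
t 12.55 shift [0.0597 0.004  0.041 ] rv [-0.26  0.07 -0.02]
```

View pics/w9c.png

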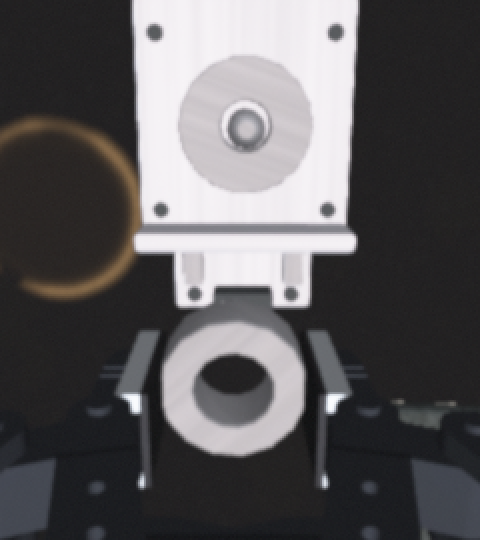

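The wide ring is flat on the plate and concentric with the post, and the narrow ring is held square in the pads. Moving above the post.

```bash
python3 shift.py '0.02 0.001 0 0 0 0 0.025; 0.042 0.0025 0 -0.2 0 0 0.025; 0.057 0.0025 0.01 -0.2 0 0 0.025; 0.06 0.0025 0.03 -0.2 0 0 0.025; 0.06 0.0025 0.038 -0.2 0 0 0.025; 0.06 0.0025 0.038 -0.2 0 0 0.025; 0.06 0.0025 0.038 -0.2 0 0 0.025'; python3 -c "
from h import *
go(.6068,-.0089,.0655,92.3)"
```

```text
t: 13.25
ee_pos: [0.6064, -0.0103, 0.1136]
tool_rot: [[-0.039, 0.999, 0.0], [0.999, 0.039, -0.002], [-0.002, 0.0, -1.0]]
wrist_force: [0.5, -0.6, -1.2]
finger_gap: 0.0353
gripper_force: 45.6
t 13.25 shift [0.0015 0.0005 0.0481] rv [ 0.01  0.11 -0.09]
```

```bash
python3 shift.py '0.0013 0.0004 0.005 0 0 0 0.025; 0.0013 0.0004 0.012 0 0 0 0.025; 0.0013 0.0004 0.019 0 0 0 0.025; 0.0013 0.0004 0.026 0 0 0 0.025; 0.0013 0.0004 0.026 0 0 0 0.025'; python3 -c "
from h import *
go(.6068,-.0089,.0655,92.3)"
```

```text
t: 13.75
ee_pos: [0.6056, -0.0087, 0.0857]
tool_rot: [[-0.039, 0.999, -0.003], [0.999, 0.039, -0.001], [-0.001, -0.003, -1.0]]
wrist_force: [-1.0, -0.2, -1.5]
finger_gap: 0.035
gripper_force: 45.6
t 13.75 shift [-0.0003  0.0012  0.0202] rv [-0.16  0.06 -0.08]
```

Around the post with no contact; continuing.

```bash
python3 shift.py '0 0.0006 0.006 0 0 0 0.025; 0 0.0006 0.012 0 0 0 0.025; 0 0.0006 0.016 0 0 0 0.025; 0 0.0006 0.018 0 0 0 0.025; 0 0.0006 0.018 0 0 0 0.025'; python3 shift.py '0 0 0.001 0 0 0 0.025; 0 0 0.001 0 0 0 0.025'; python3 shift.py '0 0 0.001 0 0 0 0.025; 0 0 0.001 0 0 0 0.025'
```

```text
t: 14.25
ee_pos: [0.6071, -0.0088, 0.069]
tool_rot: [[-0.039, 0.999, -0.0], [0.999, 0.039, -0.002], [-0.002, -0.001, -1.0]]
wrist_force: [-0.3, -0.3, -0.5]
finger_gap: 0.035
gripper_force: 45.6
t: 14.45
ee_pos: [0.6074, -0.0088, 0.0686]
tool_rot: [[-0.039, 0.999, 0.001], [0.999, 0.039, -0.002], [-0.002, 0.0, -1.0]]
wrist_force: [-0.4, -0.3, -0.8]
finger_gap: 0.0351
gripper_force: 45.6
t: 14.65
ee_pos: [0.6073, -0.0088, 0.0674]
tool_rot: [[-0.039, 0.999, 0.0], [0.999, 0.039, -0.002], [-0.002, 0.0, -1.0]]
wrist_force: [0.2, 0.5, -0.5]
finger_gap: 0.0348
gripper_force: 45.6
```

```bash
python3 shift.py '0 0 0.001 0 0 0 0.025; 0 0 0.001 0 0 0 0.025'; python3 shift.py '0 0 0.001 0 0 0 0.025; 0 0 0.001 0 0 0 0.025';python3 shift.py '0 0 0.001 0 0 0 0.025; 0 0 0.001 0 0 0 0.025'
```

```text
t: 14.85
ee_pos: [0.6072, -0.0088, 0.0663]
tool_rot: [[-0.039, 0.999, -0.0], [0.999, 0.039, -0.002], [-0.002, -0.0, -1.0]]
wrist_force: [0.1, -1.1, -1.3]
finger_gap: 0.0354
gripper_force: 45.6
t: 15.05
ee_pos: [0.6072, -0.0088, 0.0653]
tool_rot: [[-0.039, 0.999, 0.0], [0.999, 0.039, -0.002], [-0.002, -0.0, -1.0]]
wrist_force: [-0.0, 0.4, -1.5]
finger_gap: 0.0351
gripper_force: 45.6
t: 15.25
ee_pos: [0.6074, -0.0088, 0.0652]
tool_rot: [[-0.039, 0.999, -0.0], [0.999, 0.039, -0.002], [-0.002, -0.0, -1.0]]
wrist_force: [-3.9, -0.0, 4.3]
finger_gap: 0.0351
gripper_force: 46.2
```

Seated (contact at z=0.0652). Release and rise.

```bash
python3 shift.py '0 0 -0.001 0 0 0 0.06; 0 0 -0.001 0 0 0 0.06; 0 0 -0.001 0 0 0 0.06; 0 0 -0.001 0 0 0 0.06; 0 0 -0.002 0 0 0 0.06; 0 0 -0.03 0 0 0 0.06; 0 0 -0.07 0 0 0 0.06; 0 0 -0.1 0 0 0 0.06; 0 0 -0.1 0 0 0 0.06; 0 0 -0.1 0 0 0 0.06'; python3 -c "
from h import *
p,im,d=snap('wrist','w10.png');W=cloud(p,d)[d>0]
blob(W,'wide',.57,.65,-.038,.03,.056,.068)
blob(W,'narrow',.57,.65,-.038,.03,.075,.085)
blob(W,'post',.58,.64,-.03,.02,.088,.1)
blob(W,'push',.52,.67,-.12,-.045,.063,.078)
go(.609,-.085,.165,92.3)"
```

```text
t: 16.25
ee_pos: [0.6076, -0.0087, 0.165]
tool_rot: [[-0.039, 0.999, 0.002], [0.999, 0.039, -0.002], [-0.002, 0.002, -1.0]]
wrist_force: [0.0, -0.7, -0.3]
finger_gap: 0.06
gripper_force: 0.0
wide 1131 mean [ 0.6057 -0.0012  0.0633] rect [607.  -9.] [52.9 52.9] 43.5 circ 606.7 -9.2 26.9 z [0.061  0.0634 0.0648]
narrow 1204 mean [ 0.6075 -0.0082  0.0811] rect [607.5  -9.1] [36.7 37.1] 48.0 circ 607.6 -9.4 18.8 z [0.078  0.0814 0.0825]
post 197 mean [ 0.6067 -0.008   0.0918] rect [606.6  -8.8] [11.7 13.1] 87.2 circ 606.6 -9.1 6.7 z [0.0883 0.0918 0.0951]
push 1048 mean [ 0.608  -0.0535  0.0699] rect [608.7 -54.3] [89.3  8.7] 3.4 circ 608.8 -56.5 44.7 z [0.0642 0.071  0.0724]
t 16.3 shift [-0.0765 -0.0007 -0.0013] rv [-0.06  0.08 -0.07]
```

Both rings are home and concentric. Now I shut the fingers and go behind the push plate.

```bash
python3 shift.py '-0.03 0 0 0 0 0 0; -0.06 0 0 0 0 0 0; -0.0765 -0.0007 0 0 0 0 0; -0.0765 -0.0007 0.02 0 0 0 0; -0.0765 -0.0007 0.05 0 0 0 0; -0.0765 -0.0007 0.08 0 0 0 0; -0.0765 -0.0007 0.108 0 0 0 0; -0.0765 -0.0007 0.118 0 0 0 0; -0.0765 -0.0007 0.118 0 0 0 0; -0.0765 -0.0007 0.118 0 0 0 0'; python3 -c "
from h import *
p,im,d=snap('wrist','w11.png')
s=readout.observe();T=np.array(s['tool_rot']);t=s['ee_pos'];print(t)
W=cloud(p,d)[d>0];C=(W-t)@T
blob(C,'fingers',-.03,.03,-.02,.02,-.03,.004)
blob(C,'pushtop',0,.08,-.06,.06,-.03,-.02)
"
```

```text
t: 17.3
ee_pos: [0.6102, -0.0854, 0.0474]
tool_rot: [[-0.039, 0.999, 0.001], [0.999, 0.039, -0.002], [-0.002, 0.001, -1.0]]
wrist_force: [0.1, -0.1, -0.1]
finger_gap: -0.0001
gripper_force: 0.0
[ 0.61069139 -0.08560383  0.04810995]
fingers 1812 mean [ 0.0162 -0.0004 -0.0206] rect [18.3  0. ] [23.3 39.9] 0.0 circ 23.1 -0.2 20.9 z [-0.0284 -0.0229 -0.0083]
pushtop 4355 mean [ 0.0296 -0.0009 -0.0235] rect [36.6 -5.6] [74.5 73.9] 53.2 circ 35.5 -0.8 45.4 z [-0.0272 -0.0234 -0.0211]
```

View pics/w11.png

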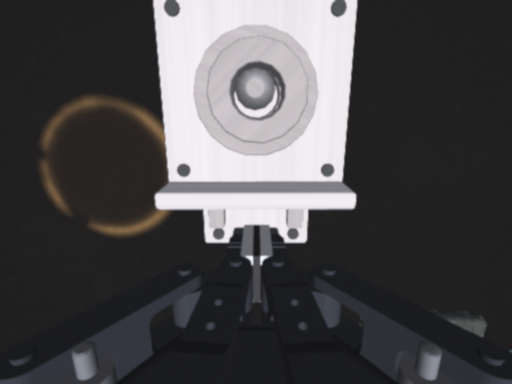

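Both rings sit round the post at (256,90). The push plate is at v≈195 and the shut fingers stand about 15 mm behind it, square to it. Pushing slowly.

```bash
cat > j.py <<'E'
from h import *
p,im,d=snap('wrist');s=readout.observe();W=cloud(p,d)[d>0]
m=(abs(W[:,0]-.605)<.02)&(W[:,1]>-.05)&(W[:,1]<.2)&(W[:,2]>.088)&(W[:,2]<.1)
q=W[m][:,:2]; print('post',q.mean(0) if len(q) else None,'joint~',q[:,1].mean()+.0089,'tcp',s['ee_pos'],'travel', s['ee_pos'][1]+.0854-.0151)
E
python3 shift.py '0.006 0 0 0 0 0 0; 0.01 0 0 0 0 0 0; 0.012 0 0 0 0 0 0; 0.014 0 0 0 0 0 0; 0.016 0 0 0 0 0 0; 0.018 0 0 0 0 0 0; 0.02 0 0 0 0 0 0'; python3 j.py
```

```text
t: 18.05
ee_pos: [0.609, -0.066, 0.0469]
tool_rot: [[-0.039, 0.999, 0.001], [0.999, 0.039, -0.003], [-0.003, 0.001, -1.0]]
wrist_force: [-0.9, -3.2, 1.6]
finger_gap: -0.0003
gripper_force: 1.2
post [ 0.60637637 -0.00419197] joint~ 0.004708028532381842 tcp [ 0.60896536 -0.06529267  0.04679898] travel 0.005007332607075617
```

```bash
python3 shift.py '0.0015 0 0 0 0 0 0; 0.003 0 0 0 0 0 0; 0.0045 0 0 0 0 0 0; 0.006 0 0 0 0 0 0; 0.0075 0 0 0 0 0 0; 0.009 0 0 0 0 0 0; 0.0105 0 0 0 0 0 0; 0.012 0 0 0 0 0 0; 0.014 0 0 0 0 0 0;0.016 0 0 0 0 0 0'; python3 j.py
```

```text
t: 19.1
ee_pos: [0.6082, -0.0493, 0.0465]
tool_rot: [[-0.039, 0.999, 0.0], [0.999, 0.039, -0.002], [-0.002, 0.0, -1.0]]
wrist_force: [0.7, -0.6, -0.8]
finger_gap: 0.0003
gripper_force: 0.3
post [ 0.60547441 -0.0165959 ] joint~ -0.007695902175487912 tcp [ 0.60813807 -0.04899623  0.0465054 ] travel 0.02130376961608281
```

```bash
sed -i "s/(W\[:,1\]>-.05)/(W[:,1]>s['ee_pos'][1]+.04)/" j.py; python3 j.py
```

```text
post [0.60568306 0.01292372] joint~ 0.021823717062601618 tcp [ 0.60813303 -0.04908641  0.04648514] travel 0.021213592192708172
```

```bash
python3 shift.py '0.003 0 0 0 0 0 0; 0.007 0 0 0 0 0 0; 0.012 0 0 0 0 0 0; 0.017 0 0 0 0 0 0; 0.022 0 0 0 0 0 0; 0.027 0 0 0 0 0 0; 0.032 0 0 0 0 0 0; 0.037 0 0 0 0 0 0; 0.042 0 0 0 0 0 0; 0.046 0 0 0 0 0 0; 0.048 0 0 0 0 0 0; 0.049 0 0 0 0 0 0'; python3 j.py
```

```text
t: 20.4
ee_pos: [0.6062, -0.0002, 0.0464]
tool_rot: [[-0.039, 0.999, 0.0], [0.999, 0.039, -0.002], [-0.002, 0.0, -1.0]]
wrist_force: [-0.2, -0.9, 0.1]
finger_gap: -0.0001
gripper_force: 0.3
post [0.60372502 0.06164236] joint~ 0.07054236397221911 tcp [ 6.06183139e-01 -9.16487182e-05  4.63218102e-02] travel 0.07020835128176282
```

```bash
python3 shift.py '0.0015 0 0 0 0 0 0; 0.003 0 0 0 0 0 0; 0.0045 0 0 0 0 0 0; 0.006 0 0 0 0 0 0; 0.0075 0 0 0 0 0 0; 0.0085 0 0 0 0 0 0; 0.0095 0 0 0 0 0 0; 0.0105 0 0 0 0 0 0; 0.0115 0 0 0 0 0 0; 0.0125 0 0 0 0 0 0; 0.013 0 0 0 0 0 0; 0.0135 0 0 0 0 0 0'; python3 j.py
```

```text
t: 21.65
ee_pos: [0.6058, 0.0135, 0.0464]
tool_rot: [[-0.039, 0.999, 0.0], [0.999, 0.039, -0.001], [-0.001, 0.0, -1.0]]
wrist_force: [0.0, -0.2, 0.3]
finger_gap: -0.0003
gripper_force: 0.0
post [0.60321154 0.07534385] joint~ 0.08424385326118985 tcp [0.60578626 0.01355045 0.04645357] travel 0.08385045126665334
```

```bash
python3 shift.py '0.0005 0 0 0 0 0 0; 0.001 0 0 0 0 0 0; 0.0015 0 0 0 0 0 0; 0.002 0 0 0 0 0 0; 0.0025 0 0 0 0 0 0; 0.0025 0 0 0 0 0 0'; python3 j.py
```

```text
t: 22.3
ee_pos: [0.6056, 0.0157, 0.0464]
tool_rot: [[-0.039, 0.999, 0.0], [0.999, 0.039, -0.002], [-0.002, 0.0, -1.0]]
wrist_force: [-0.3, 0.0, 0.5]
finger_gap: 0.0
gripper_force: 0.0
post [0.60301431 0.08068111] joint~ 0.08958111059376922 tcp [0.60565254 0.01563707 0.04639135] travel 0.08593706576846513
```

The carrier has jumped ahead of the finger into the detent (joint ≈0.0896). Backing off and rising, then a check.

```bash
python3 shift.py '-0.015 0 0 0 0 0 0; -0.035 0 0 0 0 0 0; -0.05 0 0 0 0 0 0; -0.055 0 -0.03 0 0 0 0; -0.055 0 -0.07 0 0 0 0; -0.04 0 -0.11 0 0 0 0; -0.025 0 -0.13 0 0 0 0; -0.025 0 -0.13 0 0 0 0; -0.025 0 -0.13 0 0 0 0; -0.025 0 -0.13 0 0 0 0'; python3 -c "
from h import *
p,im,d=snap('wrist','w12.png');W=cloud(p,d)[d>0]
blob(W,'wide',.55,.65,.045,.12,.056,.068)
blob(W,'narrow',.55,.65,.045,.12,.075,.085)
blob(W,'post',.57,.64,.05,.12,.088,.1)
blob(W,'push',.52,.67,-.0,.045,.063,.078)
s=readout.observe();print(s['t'],s['ee_pos'],np.abs(s['qvel']).max(),s['wrist_force'])"
```

```text
t: 23.35
ee_pos: [0.6055, -0.0098, 0.1743]
tool_rot: [[-0.038, 0.999, -0.003], [0.999, 0.038, -0.001], [-0.001, -0.003, -1.0]]
wrist_force: [-0.4, -0.6, -0.3]
finger_gap: 0.0001
gripper_force: 0.0
wide 1499 mean [0.6025 0.0805 0.0634] rect [603.3  81.6] [53.5 52.4] 2.0 circ 603.2 81.5 26.9 z [0.0618 0.0635 0.0648]
narrow 1400 mean [0.6038 0.0817 0.0813] rect [603.7  81.5] [36.3 37.7] 1.9 circ 603.9 81.5 18.9 z [0.0798 0.0814 0.0827]
post 252 mean [0.6031 0.0803 0.0918] rect [603.3  80.5] [12.9 12.7] 1.6 circ 603.3 80.3 6.8 z [0.0886 0.0919 0.0951]
push 1027 mean [0.605  0.0352 0.0709] rect [605.2  35. ] [89.1  7.6] 2.3 circ 605.2 35.5 44.6 z [0.0667 0.0713 0.0727]
23.4 [ 0.60547163 -0.00977193  0.17420578] 0.23969783411286152 [ 0.07718048 -1.20739618 -0.78063864]
```

View pics/w12.png

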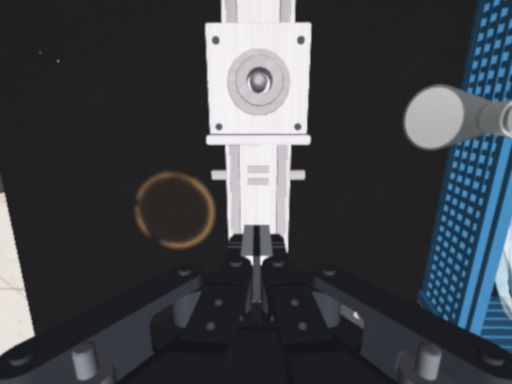

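The carrier has moved 89.7 mm, both rings sit flat and concentric at (258,82), and the robot is clear. Handing in.

```bash
python3 -c "
from cell import robot, optics, readout, sign_off
print(sign_off())"
```

```text
the job is handed in; nothing more can be done
None
```

I've handed in the job: both rings are fully home on the post, the carrier rests in the middle detent (about 89.7 mm of travel measured), and the robot stands clear without having touched the bystanders; the sign-off returned no verdict.

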